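# Screw the oil elbow home to its pipe saddle

## Task

The lathe's two bearing caps are clamped in small vises, each with a brass oil fitting started in its thread by hand. Grip the elbow fitting and screw it in clockwise (seen from above), against the rising resistance, until its outlet points straight at the pipe saddle on the same cap, then let go; do not wind it past the saddle, and leave the straight fitting in the other cap as it is.

Things in the scene. Friction and masses are not known exactly. Their poses are not given: they have to be found in the camera images.
- elbow_grip (a point): Centre of the brass elbow's square body (28 x 28 mm, 36 mm high), on its upright turning axis, 105 mm above the bench; grip here. x points level along its outlet, a 19 mm thick ribbed barb at this height, its tip 50 mm from the axis; the y sides are flat and free, so grip across y. Below the body is a 22 mm round neck, 12 mm high, on the flat dark cap top (75 mm above the bench).
- elbow (a joint): Turn of the elbow in its thread, rad: grows as it is screwed in (clockwise from above), 1.4 when the outlet points straight at the saddle. Starts at 0.1 to 0.5, so 0.9 to 1.3 rad are to be turned, in one grasp. Resistance rises from about 0.12 to 0.2 N m; it stays where it is left, sinks 1.8 mm a turn and stops dead at 1.8.
- saddle (a point): Pipe saddle, a steel U (14 x 34 mm, 40 mm high, 22 mm gap between its ears) on one end of the cap that carries the elbow. The point is mid-gap, level with the outlet, 74 mm from the elbow's axis; x points level from that axis through the gap. Fixed with the cap (120 x 55 mm) in a green vise (100 x 180 mm, 58 mm high). The other cap has the same saddle.
- straight_hex (a point): A corner of the hexagon (28 mm over corners, 12 mm above the cap top) of the other fitting: straight brass, with an upright ribbed barb, 56 mm high over the cap top, in the same kind of cap and vise. The point is 14 mm from its turning axis. It turns if pushed: leave it as it is.
Things that resemble listed ones, but are neither listed nor needed, are in the scene too. What is shaped like the part that bears elbow_grip but purple is not meant.

How it is judged (in metres and radians):
On the way:
1. the elbow is being screwed in and the resistance has risen (value of joint elbow above 0.8 rad), for 0.05 s.
At the end, for the whole second after the job is handed in: The elbow has been screwed in until its outlet points at its pipe saddle within 12 degrees (joint 1.19 to 1.61 rad), is let go and at rest (value of joint elbow between 1.19 and 1.61 rad and velocity of joint elbow between -0.05 and 0.05 rad/s); the robot touches nothing.
It fails at once if the elbow is wound past the saddle by more than 17 degrees (value of joint elbow above 1.7 rad).
It fails at once if the straight fitting is turned by more than 16 degrees (distance of straight_hex from where it was at the start of the episode above 0.004 m).
It also fails if it takes over 32 s, if anything falls off the work surface, if the arm or the gripper's body presses on something with over 40 N, if the wrist force passes 120 N, or if a joint passes its speed limit or range.

## Robot

A 6-joint arm with a two-finger parallel gripper is mounted at the origin on the work surface. World frame = base frame: x ahead of the robot, y to its left, z up, the work surface at z = 0. Lengths are in mm, angles in rad, forces in N, time in s.
With the tool pointing down it reaches from about 300 to 875 mm from the base axis. Payload 6.4 kg.
Tool frame: the origin (TCP) lies at the very end of the fingers, on their centre line; the grasp point (between the pads) lies ctrl.tcp_to_grasp behind it (ctrl.tcp_to_grasp is the distance from the TCP to the grasp point, in mm); z points along the fingers, y is the line along which they close (so a half turn about z gives the same grasp; the last joint's range is limited). The gripper opens to 85 mm and grips with 20 to 120 N. Pads are 22 mm wide; open, the fingers measure 114 mm over their backs; the gripper's body (76 mm by 85 mm) begins 54 mm behind the grasp point. The pads swing forward as they close: fully open they stand 13 mm farther back than shut.
Start: joints at [1.046, 0.181, 1.607, -0, 1.354, -0.206], TCP at [180.209, 546.046, 231.288] pointing down, gripper open.
Joint ranges: [-2.99, 2.99], [-0.89, 2.07], [0.3, 2.58], [-1.14, 4.28], [0, 2.63], [-3.12, 3.12]. Speed limits (rad/s): [2.57, 2.57, 3.01, 3.14, 3.14, 3.14].

## Interface

Orientations are given as [roll, pitch, yaw] about the fixed x, y, z axes, in that order (R = Rz(yaw) Ry(pitch) Rx(roll)).
In Python, from plant import telemetry, cams, hand_in, spotter, ctrl gives the robot as it stands.
- The arm moves only by the shell command python3 -m inch 'ROWS' [FORCE]. ROWS is JSON, a list of rows, each an object of numbers: "tx", "ty", "tz": the shift along the world's x, y, z in m; "wx", "wy", "wz": the turn, a rotation vector about the world's x, y, z in rad; "jaw": the finger opening in m, from 0 to 0.0854. In form: [{"tx": .., "ty": .., "tz": .., "wx": .., "wy": .., "wz": .., "jaw": ..}, ...]. A call has 1 to 20 rows; each row is the pose to reach, as a shift and turn from the pose commanded when the call began; what a row does not reach only later rows make up. A row lasts 1/12 s, in which the tool goes at most 41.7 mm and 7.16 degrees, less where a joint would pass 70% of its speed; a pose out of reach is approached as far as the arm can. A call with a gripper value outside its range is refused whole. The fingers move at their own pace and stop on an object; FORCE is the grip in N (left out, the last holds). Time passes only in rows, so rows that repeat a pose let the fingers close. It gives the time, the measured TCP pose, the force, the opening and the grip force at its end, in the units of the state.
- telemetry.sense(): the state, without advancing time (a new reading comes with each control period).
- cams.snapshot(name): name is "scene" or "top" or "wrist"; returns the picture (420x560x3 uint8, blue, green, red); there is no depth.
- cams.camera_model(name): a dict with "fx", "fy", "cx", "cy" (pixels), "D" ([k1, k2, p1, p2, k3] as OpenCV has them; the pictures are not rectified), "R" (3x3) and "t" (3): a world point X has camera coordinates R X + t. Camera axes: x right, y down, z forward; pixel columns grow to the right and rows downward; lengths in mm; the calibration is good to about 2 mm. A picture is of the moment at which its call begins: read the wrist's pose just before it. camera_model takes no time and is no camera call; for the wrist camera it gives the pose at the moment of the call.
- hand_in(): hands the job in; it is judged then, once.
Trained networks look in the newest picture that a camera, given by its name, has taken for a name from the list of things; names that differ only in an ending like _2 or _b are one class to them, and where a whole thing is asked for, a point or a joint stands for the part that bears it (a point fixed in the world has none). Each returns a list of dicts, best first, with "score" (0 to 1); they miss things now and then, are a little off and sometimes report something else, mostly with a low value. They report only what shows in the picture. A call takes as long as a camera call. They do not tell look-alikes from the thing itself.
- spotter.regions_of(camera, query): "pixels" (420x560 bool, what is visible of it) and "box" ([centre column, centre row, width, height] in pixels, round what is visible of it).
The state is a dict: "time_s": time; "joints": joint angles; "qvel": joint speeds; "tau": joint torques, N m; "ee_pos": TCP position; "eef_rot": TCP orientation; "contact_force": force on the tool from outside, world axes, zero at the start; "torque": the same for the moment, N m; "opening": opening from 0.0 (shut) to 1.0 (fully open); "grip_force": force on a finger pad.
Only numpy, scipy, OpenCV 4.12 (cv2) and the standard library are available. Lean on these libraries where they do the work, as an engineer would, in place of code of your own. Each camera call takes 0.05 s, during which the arm holds its last target. There are 200 camera calls.

## Working session

There is one attempt and no reset: what is moved stays moved. The work goes in short steps, Python scripts to look and compute and a shell command to move; the robot and the scene stay as the last step left them, time stands still between calls to the robot, and variables do not carry over. Pictures are saved under pics/ and viewed, at most 10 in all, crops included, and the job is handed in when it is done.

```bash
mkdir -p pics && ls
cat > h.py <<'E'
import numpy as np, cv2
from plant import telemetry, cams, hand_in, spotter, ctrl
def ray(m,px):
    K=np.array([[m['fx'],0,m['cx']],[0,m['fy'],m['cy']],[0,0,1.]])
    u=cv2.undistortPoints(np.array([[px]],float),K,np.array(m['D'],float))[0,0]
    R=np.array(m['R']);t=np.array(m['t'])
    return -R.T@t, R.T@np.array([u[0],u[1],1.])
def atz(m,px,z):
    o,d=ray(m,px); return o+d*(z-o[2])/d[2]
def proj(m,P):
    K=np.array([[m['fx'],0,m['cx']],[0,m['fy'],m['cy']],[0,0,1.]])
    return cv2.projectPoints(np.array(P,float).reshape(-1,1,3),cv2.Rodrigues(np.array(m['R'],float))[0],np.array(m['t'],float),K,np.array(m['D'],float))[0][:,0]
E
python3 - <<'E'
from h import *
s=telemetry.sense();print(s['time_s'],s['ee_pos'],s['eef_rot'],ctrl.tcp_to_grasp)
for c in ['top','scene']:
    im=cams.snapshot(c);m=cams.camera_model(c)
    for q in ['elbow_grip','straight_hex','saddle']:
        for r in spotter.regions_of(c,q)[:4]:
            b=r['box'];print(c,q,round(r['score'],2),np.round(b),np.round(atz(m,b[:2],105)), r['pixels'].sum())
    cv2.imwrite(f'pics/{c}0.png',im)
E
```

```text
pics
0.0 [179.91596569 545.52369748 230.38576842] [-3.13982962e+00 -3.39316658e-04  2.82281958e+00] 18.700000000000003
top elbow_grip 0.68 [278. 150.  26.  11.] [766. -19. 105.] 288
top saddle 0.92 [373. 228.  84.  73.] [ 589. -230.  105.] 3809
top saddle 0.6 [281. 151.  85.  72.] [764. -25. 105.] 3794
scene elbow_grip 0.92 [191. 162.  29.  20.] [ 580. -237.  105.] 343
scene elbow_grip 0.85 [240. 266.  27.  26.] [770. -23. 105.] 393
scene straight_hex 0.75 [374. 230.  20.  20.] [592. 201. 105.] 201
scene saddle 0.65 [239. 281.  96.  70.] [801. -11. 105.] 4649
scene saddle 0.6 [194. 181.  80.  56.] [ 625. -206.  105.] 3327
```

Run:
```python
import cv2
t=cv2.imread('pics/top0.png');s=cv2.imread('pics/scene0.png')
a=cv2.resize(t,(400,300));b=cv2.resize(s,(400,300))
c=cv2.resize(t[100:280,220:440],(400,300*1) if 0 else (367,300),interpolation=cv2.INTER_CUBIC);
d=cv2.resize(s[120:320,130:300],(255,300),interpolation=cv2.INTER_CUBIC)
import numpy as np
o=np.zeros((600,800,3),np.uint8);o[:300,:400]=a;o[:300,400:]=b;o[300:,:367]=c;o[300:,400:655]=d
cv2.imwrite('pics/m0.png',o)
```

```text
(no output)
```

View pics/m0.png

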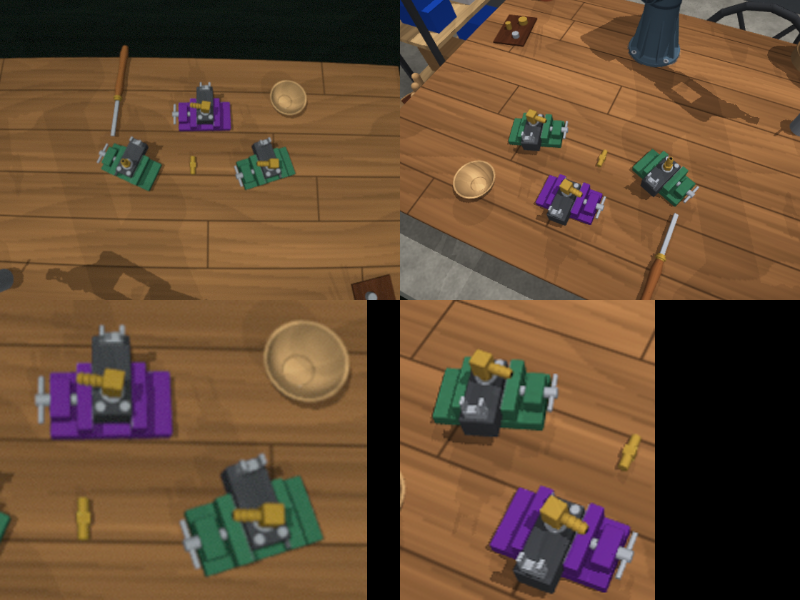

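The pictures show the target elbow in the green vise at top pixel (383,229), near (583,-237). Its outlet points about +y and the saddle is up and to the left. The purple vise at top (278,150) is the decoy, and the straight fitting is in the left green vise. I'll move above the target and look with the wrist camera.

```bash
python3 -m inch '[{"tx":0.02,"ty":-0.04,"tz":0.01,"wz":-0.06},{"tx":0.04,"ty":-0.08,"tz":0.02,"wz":-0.12},{"tx":0.06,"ty":-0.12,"tz":0.03,"wz":-0.18},{"tx":0.08,"ty":-0.16,"tz":0.04,"wz":-0.24},{"tx":0.10,"ty":-0.2,"tz":0.05,"wz":-0.3},{"tx":0.12,"ty":-0.24,"tz":0.06,"wz":-0.36},{"tx":0.14,"ty":-0.28,"tz":0.07,"wz":-0.42},{"tx":0.16,"ty":-0.32,"tz":0.07,"wz":-0.5},{"tx":0.18,"ty":-0.36,"tz":0.07,"wz":-0.56},{"tx":0.2,"ty":-0.4,"tz":0.07,"wz":-0.63},{"tx":0.22,"ty":-0.44,"tz":0.07,"wz":-0.7},{"tx":0.24,"ty":-0.48,"tz":0.07,"wz":-0.76},{"tx":0.26,"ty":-0.52,"tz":0.07,"wz":-0.82},{"tx":0.28,"ty":-0.56,"tz":0.07,"wz":-0.9},{"tx":0.3,"ty":-0.6,"tz":0.07,"wz":-0.97},{"tx":0.32,"ty":-0.64,"tz":0.07,"wz":-1.04},{"tx":0.34,"ty":-0.68,"tz":0.07,"wz":-1.1},{"tx":0.36,"ty":-0.72,"tz":0.07,"wz":-1.16},{"tx":0.38,"ty":-0.75,"tz":0.07,"wz":-1.22},{"tx":0.4,"ty":-0.78,"tz":0.07,"wz":-1.25}]'
python3 - <<'E'
from h import *
s=telemetry.sense();print(s['time_s'],s['ee_pos'],s['eef_rot'],s['joints'])
m=cams.camera_model('wrist');im=cams.snapshot('wrist')
cv2.imwrite('pics/w1.png',im)
print(atz(m,(280,210),105))
for q in ['elbow_grip','saddle']:
    for r in spotter.regions_of('wrist',q)[:3]:
        b=r['box'];p=r['pixels'].astype(np.uint8);c=max(cv2.findContours(p,0,2)[0],key=cv2.contourArea)
        print(q,round(r['score'],2),np.round(b),np.round(atz(m,b[:2],105)),p.sum(),cv2.minAreaRect(c))
E
```

```text
0.4 [180.17098718 545.98238797 231.14599058] [-3.14134757e+00 -6.18602675e-05  2.82279852e+00] [ 1.04569665e+00  1.80932226e-01  1.60714061e+00  1.05932219e-05
  1.35377237e+00 -2.06307839e-01]
[189.96299464 542.04262517 105.        ]$[0]: bad value
```

View pics/w1.png

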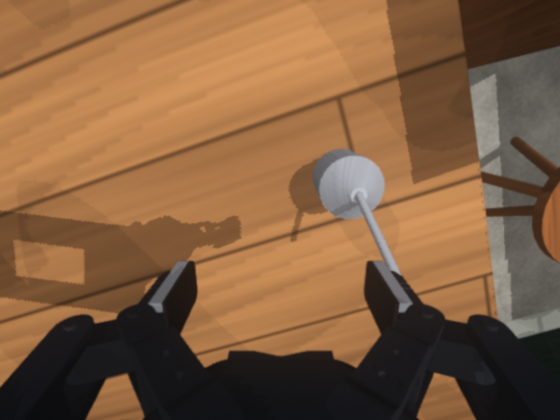

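The move was refused, so the arm has not moved; the picture shows only the bench at the start pose, with a funnel at (350,185). I'll resend with every key in each row.

```bash
python3 -m inch '[{"tx":0.04,"ty":-0.08,"tz":0.02,"wx":0,"wy":0,"wz":-0.12,"jaw":0.085},{"tx":0.08,"ty":-0.16,"tz":0.04,"wx":0,"wy":0,"wz":-0.24,"jaw":0.085},{"tx":0.16,"ty":-0.32,"tz":0.07,"wx":0,"wy":0,"wz":-0.5,"jaw":0.085},{"tx":0.16,"ty":-0.32,"tz":0.07,"wx":0,"wy":0,"wz":-0.5,"jaw":0.085},{"tx":0.24,"ty":-0.48,"tz":0.07,"wx":0,"wy":0,"wz":-0.76,"jaw":0.085},{"tx":0.4,"ty":-0.78,"tz":0.07,"wx":0,"wy":0,"wz":-1.25,"jaw":0.085},{"tx":0.4,"ty":-0.78,"tz":0.07,"wx":0,"wy":0,"wz":-1.25,"jaw":0.085},{"tx":0.4,"ty":-0.78,"tz":0.07,"wx":0,"wy":0,"wz":-1.25,"jaw":0.085},{"tx":0.4,"ty":-0.78,"tz":0.07,"wx":0,"wy":0,"wz":-1.25,"jaw":0.085},{"tx":0.4,"ty":-0.78,"tz":0.07,"wx":0,"wy":0,"wz":-1.25,"jaw":0.085},{"tx":0.4,"ty":-0.78,"tz":0.07,"wx":0,"wy":0,"wz":-1.25,"jaw":0.085},{"tx":0.4,"ty":-0.78,"tz":0.07,"wx":0,"wy":0,"wz":-1.25,"jaw":0.085},{"tx":0.4,"ty":-0.78,"tz":0.07,"wx":0,"wy":0,"wz":-1.25,"jaw":0.085},{"tx":0.4,"ty":-0.78,"tz":0.07,"wx":0,"wy":0,"wz":-1.25,"jaw":0.085},{"tx":0.4,"ty":-0.78,"tz":0.07,"wx":0,"wy":0,"wz":-1.25,"jaw":0.085},{"tx":0.4,"ty":-0.78,"tz":0.07,"wx":0,"wy":0,"wz":-1.25,"jaw":0.085},{"tx":0.4,"ty":-0.78,"tz":0.07,"wx":0,"wy":0,"wz":-1.25,"jaw":0.085},{"tx":0.4,"ty":-0.78,"tz":0.07,"wx":0,"wy":0,"wz":-1.25,"jaw":0.085},{"tx":0.4,"ty":-0.78,"tz":0.07,"wx":0,"wy":0,"wz":-1.25,"jaw":0.085},{"tx":0.4,"ty":-0.78,"tz":0.07,"wx":0,"wy":0,"wz":-1.25,"jaw":0.085}]'
```

```text
time_s: 2.22
ee_pos: [558.9, -193.8, 299.1]
eef_rot: [3.141, 0.0, 1.572]
contact_force: [-0.1, -0.2, 0.2]
opening: 0.997
grip_force: 0.0
```

```bash
cat > look.py <<'E'
from h import *
import sys
def look(n):
    s=telemetry.sense();print(round(s['time_s'],2),np.round(s['ee_pos'],1),np.round(s['eef_rot'],3),np.round(s['joints'],2))
    m=cams.camera_model('wrist');im=cams.snapshot('wrist')
    cv2.imwrite(f'pics/{n}.png',im)
    np.save('m_'+n,m,allow_pickle=True)
    for q in ['elbow_grip','saddle']:
        for i,r in enumerate(spotter.regions_of('wrist',q)[:3]):
            b=r['box'];p=r['pixels'].astype(np.uint8);cv2.imwrite(f'mask_{n}_{q}{i}.png',p*255)
            print(q,round(r['score'],2),np.round(b),np.round(atz(m,b[:2],105)),p.sum())
look(sys.argv[1])
E
python3 look.py w2
```

```text
2.22 [ 558.9 -193.8  299.1] [3.141 0.    1.572] [-0.53  0.17  1.48  0.    1.49 -0.54]
elbow_grip 0.92 [481.  32.  53.  61.] [767. -32. 105.] 1988
elbow_grip 0.78 [303. 217.  22.  56.] [ 588. -234.  105.] 1079
saddle 0.82 [476.  64. 168. 129.] [768. -63. 105.] 14464
saddle 0.59 [311. 199. 120. 136.] [ 598. -212.  105.] 9600
```

View pics/w2.png

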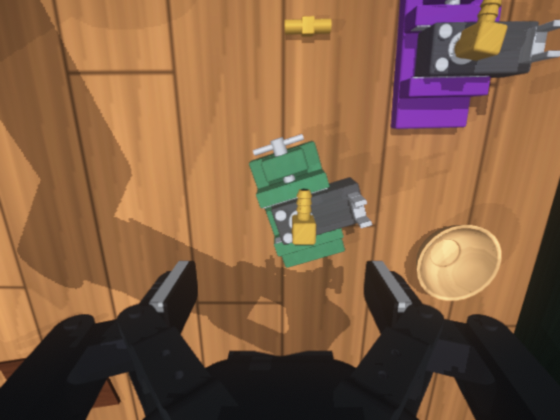

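The wrist view shows the target body at (304,231), its outlet tip at (305,190) and the saddle ears near (360,203) and (366,222). I'll fit the body model to the mask and view a crop for the ears.

```bash
cat > fit.py <<'E'
from h import *
import itertools
from scipy.optimize import minimize
def fit(n,i,x0,zs=0):
    m=np.load(f'm_{n}.npy',allow_pickle=True).item();M=cv2.imread(f'mask_{n}_elbow_grip{i}.png',0)>0
    def sil(p):
        c,s=np.cos(p[2]),np.sin(p[2]);S=np.zeros(M.shape,np.uint8)
        a=np.linspace(0,2*np.pi,16)
        B=[(x,y,z) for x in(-14,14) for y in(-14,14) for z in(87,123)]
        T=[(x,9.5*np.cos(t),105+9.5*np.sin(t)) for x in(0,50) for t in a]
        for Q in(B,T):
            Q=np.array(Q);W=np.c_[p[0]+c*Q[:,0]-s*Q[:,1],p[1]+s*Q[:,0]+c*Q[:,1],Q[:,2]+zs]
            h=cv2.convexHull(proj(m,W).astype(np.float32));cv2.fillConvexPoly(S,np.round(h*16).astype(np.int32),1,cv2.LINE_8,4)
        return S>0
    f=lambda q:1-(sil(q*[1,1,.02])&M).sum()/(sil(q*[1,1,.02])|M).sum()
    best=min((minimize(f,np.array([x0[0],x0[1],y/.02]),method='Nelder-Mead',options=dict(initial_simplex=np.array([[x0[0],x0[1],y/.02]]*4)+np.array([[0,0,0],[8,0,0],[0,8,0],[0,0,10]]))) for y in (x0[2],x0[2]-.25,x0[2]+.25)),key=lambda r:r.fun)
    return best.x*[1,1,.02],1-best.fun
E
python3 - <<'E'
from fit import *
p,i=fit('w2',1,(583,-240,1.57));print(p,i)
m=np.load('m_w2.npy',allow_pickle=True).item();im=cv2.imread('pics/w2.png')
cv2.imwrite('pics/c2.png',cv2.resize(im[120:280,240:400],(640,600)[:1]*2 if 0 else (600,600),interpolation=cv2.INTER_CUBIC))
E
```

```text
[ 589.01065839 -248.79509402    1.58762348] 0.8828828828828829
```

View pics/c2.png

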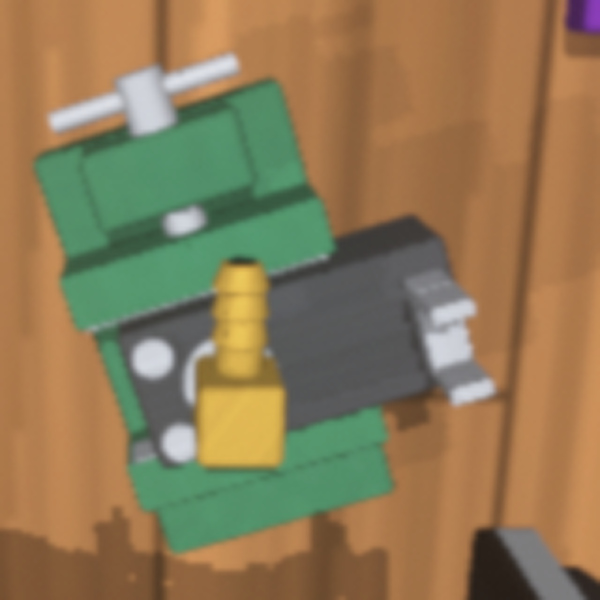

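The crop shows the ear tops at about (361.3,202.1) and (366.7,223.5) in full-image pixels, the body top centre near (304,234) and the outlet pointing straight up in the image.

Run:
```python
from h import *
m=np.load('m_w2.npy',allow_pickle=True).item()
a,b=[atz(m,(x,y),115) for x,y in((361.3,202.1),(366.7,223.5))]
e=(a+b)/2;c=atz(m,(304.3,234.4),123);print(a,b,np.linalg.norm(a-b),e,c)
for o in(c[:2],np.array([589,-248.8])):
    d=e[:2]-o;print(np.hypot(*d),np.arctan2(d[1],d[0]))
d=(a-b)[:2];print(np.arctan2(d[1],d[0])-np.pi/2)
tip=atz(m,(304.5,189.2),113);print(tip)
```

```text
[ 655.38995351 -212.44698608  115.        ] [ 664.19096405 -239.19790309  115.        ] 28.161486950014524 [ 659.79045878 -225.82244458  115.        ] [ 588.82640608 -250.02580935  123.        ]
74.97799438269901 0.32869296787087215
74.42618563105879 0.3138569390349705
0.31784410931246754
[ 588.47477223 -197.50095343  113.        ]
```

```bash
python3 -m inch '[{"tx":0.03,"ty":-0.056,"tz":-0.04,"wx":0,"wy":0,"wz":0,"jaw":0.085},{"tx":0.03,"ty":-0.056,"tz":-0.08,"wx":0,"wy":0,"wz":0,"jaw":0.085},{"tx":0.03,"ty":-0.056,"tz":-0.12,"wx":0,"wy":0,"wz":0,"jaw":0.085},{"tx":0.03,"ty":-0.056,"tz":-0.13,"wx":0,"wy":0,"wz":0,"jaw":0.085},{"tx":0.03,"ty":-0.056,"tz":-0.13,"wx":0,"wy":0,"wz":0,"jaw":0.085},{"tx":0.03,"ty":-0.056,"tz":-0.13,"wx":0,"wy":0,"wz":0,"jaw":0.085},{"tx":0.03,"ty":-0.056,"tz":-0.13,"wx":0,"wy":0,"wz":0,"jaw":0.085},{"tx":0.03,"ty":-0.056,"tz":-0.13,"wx":0,"wy":0,"wz":0,"jaw":0.085}]'
python3 look.py w3
python3 - <<'E'
from fit import *
for k in range(2):
    try: print(k,fit('w3',k,(589,-249.5,1.58)))
    except Exception as e: print(e)
E
```

```text
time_s: 3.03
ee_pos: [590.0, -247.9, 172.7]
eef_rot: [3.137, 0.003, 1.574]
contact_force: [0.1, 0.9, 0.5]
opening: 0.994
grip_force: 0.0
3.03 [ 590.  -247.9  172.7] [3.137e+00 3.000e-03 1.574e+00] [-0.58  0.37  1.49  0.    1.27 -0.59]
elbow_grip 0.95 [274. 200.  35.  92.] [ 586. -232.  105.] 2764
saddle 0.97 [486.  37. 148.  74.] [ 725. -121.  105.] 9164
saddle 0.81 [296. 179. 183. 201.] [ 603. -215.  105.] 21367
0 (array([ 588.78047649, -249.49907962,    1.57269986]), np.float64(0.8771818470326881))
'>' not supported between instances of 'NoneType' and 'int'[ WARN:0@0.407] global loadsave.cpp:275 findDecoder imread_('mask_w3_elbow_grip1.png'): can't open/read file: check file path/integrity
```

View pics/w3.png

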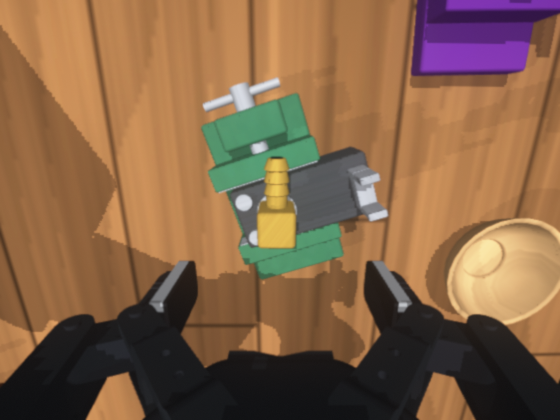

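The view agrees with the first measurement: axis (589,-249.5), yaw 1.573. The body is centred between the fingers at (277,225) and the saddle is clear at (368,192). I'll descend with the jaws partly closed.

```bash
python3 -m inch '[{"tx":0,"ty":0,"tz":-0.02,"wx":0,"wy":0,"wz":0,"jaw":0.055},{"tx":0,"ty":0,"tz":-0.03,"wx":0,"wy":0,"wz":0,"jaw":0.055},{"tx":0,"ty":0,"tz":-0.045,"wx":0,"wy":0,"wz":0,"jaw":0.055},{"tx":0,"ty":0,"tz":-0.06,"wx":0,"wy":0,"wz":0,"jaw":0.055},{"tx":0,"ty":0,"tz":-0.075,"wx":0,"wy":0,"wz":0,"jaw":0.055},{"tx":0,"ty":0,"tz":-0.08,"wx":0,"wy":0,"wz":0,"jaw":0.055},{"tx":0,"ty":0,"tz":-0.08,"wx":0,"wy":0,"wz":0,"jaw":0.055},{"tx":0,"ty":0,"tz":-0.08,"wx":0,"wy":0,"wz":0,"jaw":0.055},{"tx":0,"ty":0,"tz":-0.08,"wx":0,"wy":0,"wz":0,"jaw":0.055},{"tx":0,"ty":0,"tz":-0.08,"wx":0,"wy":0,"wz":0,"jaw":0.055}]'
```

```text
time_s: 4.02
ee_pos: [589.1, -248.1, 90.4]
eef_rot: [3.14, 0.001, 1.573]
contact_force: [-0.7, -1.2, 0.8]
opening: 0.643
grip_force: 0.0
```

```bash
python3 -m inch '[{"tx":0,"ty":-0.001,"tz":-0.003,"wx":0,"wy":0,"wz":0,"jaw":0.04},{"tx":0,"ty":-0.001,"tz":-0.003,"wx":0,"wy":0,"wz":0,"jaw":0.03},{"tx":0,"ty":-0.001,"tz":-0.003,"wx":0,"wy":0,"wz":0,"jaw":0.02},{"tx":0,"ty":-0.001,"tz":-0.003,"wx":0,"wy":0,"wz":0,"jaw":0.02},{"tx":0,"ty":-0.001,"tz":-0.003,"wx":0,"wy":0,"wz":0,"jaw":0.02},{"tx":0,"ty":-0.001,"tz":-0.003,"wx":0,"wy":0,"wz":0,"jaw":0.02},{"tx":0,"ty":-0.001,"tz":-0.003,"wx":0,"wy":0,"wz":0,"jaw":0.02},{"tx":0,"ty":-0.001,"tz":-0.003,"wx":0,"wy":0,"wz":0,"jaw":0.02}]' 60
```

```text
time_s: 4.68
ee_pos: [587.4, -248.8, 86.5]
eef_rot: [-3.14, -0.0, 1.573]
contact_force: [-5.7, 0.5, 5.7]
opening: 0.319
grip_force: 59.5
```

Gripped (27 mm opening, 60 N). Turning clockwise.

```bash
python3 -m inch '[{"tx":0,"ty":0,"tz":0,"wx":0,"wy":0,"wz":-0.07,"jaw":0.02},{"tx":0,"ty":0,"tz":0,"wx":0,"wy":0,"wz":-0.15,"jaw":0.02},{"tx":0,"ty":0,"tz":0,"wx":0,"wy":0,"wz":-0.23,"jaw":0.02},{"tx":0,"ty":0,"tz":0,"wx":0,"wy":0,"wz":-0.31,"jaw":0.02},{"tx":0,"ty":0,"tz":0,"wx":0,"wy":0,"wz":-0.39,"jaw":0.02},{"tx":0,"ty":0,"tz":0,"wx":0,"wy":0,"wz":-0.47,"jaw":0.02},{"tx":0,"ty":0,"tz":0,"wx":0,"wy":0,"wz":-0.55,"jaw":0.02},{"tx":0,"ty":0,"tz":0,"wx":0,"wy":0,"wz":-0.63,"jaw":0.02},{"tx":0,"ty":0,"tz":0,"wx":0,"wy":0,"wz":-0.71,"jaw":0.02},{"tx":0,"ty":0,"tz":0,"wx":0,"wy":0,"wz":-0.79,"jaw":0.02},{"tx":0,"ty":0,"tz":0,"wx":0,"wy":0,"wz":-0.87,"jaw":0.02},{"tx":0,"ty":0,"tz":0,"wx":0,"wy":0,"wz":-0.95,"jaw":0.02},{"tx":0,"ty":0,"tz":0,"wx":0,"wy":0,"wz":-1.03,"jaw":0.02},{"tx":0,"ty":0,"tz":0,"wx":0,"wy":0,"wz":-1.1,"jaw":0.02},{"tx":0,"ty":0,"tz":0,"wx":0,"wy":0,"wz":-1.17,"jaw":0.02},{"tx":0,"ty":0,"tz":0,"wx":0,"wy":0,"wz":-1.22,"jaw":0.02},{"tx":0,"ty":0,"tz":0,"wx":0,"wy":0,"wz":-1.25,"jaw":0.02},{"tx":0,"ty":0,"tz":0,"wx":0,"wy":0,"wz":-1.25,"jaw":0.02},{"tx":0,"ty":0,"tz":0,"wx":0,"wy":0,"wz":-1.25,"jaw":0.02}]'; python3 look.py w4
python3 - <<'E'
from fit import *
print(fit('w4',0,(589,-249.5,.33)))
E
```

```text
time_s: 6.27
ee_pos: [587.6, -249.0, 86.1]
eef_rot: [-3.141, 0.002, 0.324]
contact_force: [-5.5, -1.8, 3.3]
opening: 0.322
grip_force: 59.4
6.27 [ 587.6 -249.    86.1] [-3.141e+00  2.000e-03  3.240e-01] [-0.59  0.47  1.54 -0.    1.13  0.66]
elbow_grip 0.6 [280. 253.  61. 151.] [ 604. -244.  105.] 7596
saddle 0.65 [262. 215. 287. 228.] [ 619. -231.  105.] 40329
(array([ 5.88093251e+02, -2.50080156e+02,  3.22049454e-01]), np.float64(0.8791666666666667))
```

View pics/w4.png

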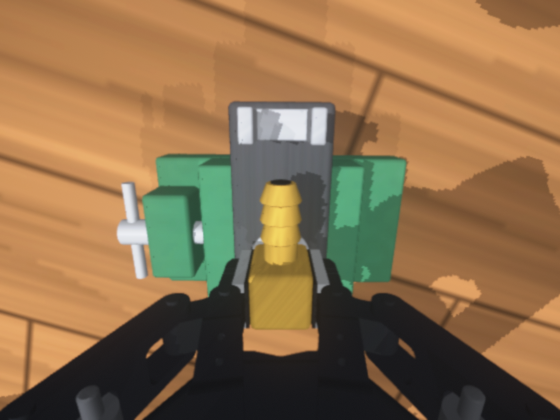

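The outlet tip at (281,182) points at the middle of the saddle gap at (282,125), so it is aligned. Releasing and lifting.

```bash
python3 -m inch '[{"tx":0,"ty":0,"tz":0,"wx":0,"wy":0,"wz":0,"jaw":0.035},{"tx":0,"ty":0,"tz":0,"wx":0,"wy":0,"wz":0,"jaw":0.055},{"tx":0,"ty":0,"tz":0,"wx":0,"wy":0,"wz":0,"jaw":0.055},{"tx":0,"ty":0,"tz":0,"wx":0,"wy":0,"wz":0,"jaw":0.055},{"tx":0,"ty":0,"tz":0,"wx":0,"wy":0,"wz":0,"jaw":0.055},{"tx":0,"ty":0,"tz":0.02,"wx":0,"wy":0,"wz":0,"jaw":0.055},{"tx":0,"ty":0,"tz":0.05,"wx":0,"wy":0,"wz":0,"jaw":0.055},{"tx":0,"ty":0,"tz":0.08,"wx":0,"wy":0,"wz":0,"jaw":0.055},{"tx":0,"ty":0,"tz":0.11,"wx":0,"wy":0,"wz":0,"jaw":0.055},{"tx":0,"ty":0,"tz":0.13,"wx":0,"wy":0,"wz":0,"jaw":0.055},{"tx":0,"ty":0,"tz":0.13,"wx":0,"wy":0,"wz":0,"jaw":0.055},{"tx":0,"ty":0,"tz":0.13,"wx":0,"wy":0,"wz":0,"jaw":0.055}]'; python3 look.py w5
python3 - <<'E'
from fit import *
print(fit('w5',0,(589,-249.5,.33)))
E
```

```text
time_s: 7.42
ee_pos: [589.2, -249.0, 217.7]
eef_rot: [3.139, -0.002, 0.323]
contact_force: [-0.4, 0.5, -0.3]
opening: 0.642
grip_force: 0.0
7.42 [ 589.2 -249.   217.7] [ 3.139e+00 -2.000e-03  3.230e-01] [-0.59  0.33  1.45  0.    1.36  0.66]
elbow_grip 0.92 [280. 188.  34.  75.] [ 606. -245.  105.] 1924
elbow_grip 0.32 [271. 173. 179. 122.] [ 616. -233.  105.] 15865
saddle 0.74 [269. 173. 176. 128.] [ 615. -231.  105.] 15814
saddle 0.58 [164.  18. 126.  35.] [ 705. -117.  105.] 2441
(array([ 5.88634615e+02, -2.50164584e+02,  3.23715891e-01]), np.float64(0.8841911764705882))
```

View pics/w5.png

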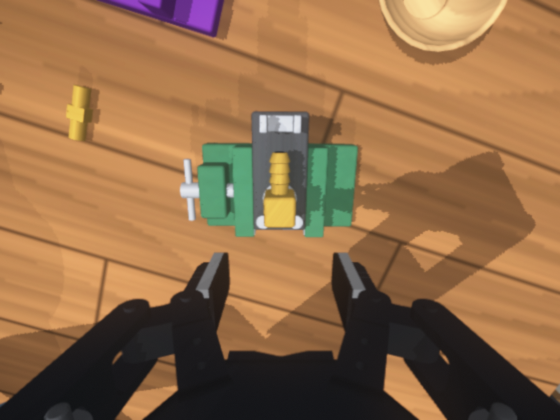

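The elbow is free, and its outlet at (280,155) points at the saddle gap at (280,123). The measured yaw is 0.324 against 0.32 for the saddle.

```bash
python3 -c "
from plant import hand_in
print(hand_in())"
```

```text
the job is handed in; nothing more can be done
None
```

I turned the elbow fitting clockwise by about 1.25 rad until its outlet pointed at its saddle (within about 1° by the wrist camera), let go, lifted clear and handed the job in at about 7.5 s without going near the straight fitting; no verdict was returned.

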